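# Dead battery through the sprung flap

## Robot

A 6-joint arm with a two-finger parallel gripper is mounted at the origin on a cart in front of the work surface, level with it; the furniture and walls round the work are solid. World frame = base frame: x ahead of the robot, y to its left, z up, the work surface at z = 0. Lengths are in m, angles in rad, forces in N, time in s.
With the tool pointing down it reaches from about 0.35 to 0.875 m from the base axis. Payload 4.2 kg.
Tool frame: the origin (TCP) lies at the very end of the fingers, on their centre line; the grasp point (between the pads) lies 19 mm behind it; z points along the fingers, y is the line along which they close (so a half turn about z gives the same grasp; the last joint's range is limited). The gripper opens to 87 mm and grips with 3 to 60 N. Pads are 19 mm wide; open, the fingers measure 117 mm over their backs; the gripper's body (75 mm by 190 mm) begins 51 mm behind the grasp point.
Start: joints at [-0.968, 0.385, 0.008, 0, -1.194, -0.259], TCP at [0.211, -0.588, 0.223] pointing down, gripper open.
Joint ranges: [-3.14, 3.14], [-1.21, 2.06], [-1.07, 1.41], [-3.16, 2.05], [-2.99, -0.16], [-3.1, 3.1]. Speed limits (rad/s): [2.79, 2.79, 3.14, 3.14, 3.14, 3.14].

## Interface

Orientations are given as a unit quaternion [x, y, z, w].
In Python, from station import bot gives the robot as it stands. The module is installed in compiled form; this text tells all that it offers.
- The arm moves only by the tool servo_tool, never from a script. Its argument "targets" is a list of rows, each a list of 5 numbers: the gripper's target within -1 to 1 (shut at 1, half-way at 0, fully open at -1), then the shift along the tool's x, y, z scaled (see below), then the turn about the tool's z scaled (see below). In form: [[hand, dx, dy, dz, roll], ...]. A call has 1 to 20 rows; each row shifts and turns the commanded pose from where the row before left it, along the tool's axes as they then stand; what a row does not reach is not made up. The controller multiplies each number of a shift by 25 cm and each number of a turn by 6 degrees. A row lasts 1/12 s, in which the tool goes at most 41.7 mm and 7.16 degrees, less where a joint would pass 70% of its speed; a pose out of reach is approached as far as the arm can. A call with a number of a shift or a turn outside -1 to 1 is refused whole. A call with a gripper value outside its range is refused whole. The fingers move at their own pace and stop on an object; "force" is the grip in N (left out, the last holds). Time passes only in rows, so rows that do not move let the fingers close. It gives the time, the measured TCP pose, the force, the opening and the grip force at its end, in the units of the state.
- bot.get_obs(): the state, without advancing time (a new reading comes with each control period).
- bot.get_image(name): name is "side" or "top" or "wrist"; returns a dict with "img" (384x512x3 uint8, red, green, blue), "fovy" (degrees; the focal length in pixels is half the picture's height over the tangent of half this angle, whatever the lens; pixels are square), "cx", "cy" (the principal point, pixels), "rvec" (rotation vector, rad) and "tvec" (3), from world to camera coordinates, as OpenCV has them. Camera axes: x right, y down, z forward; pixel columns grow to the right and rows downward; lengths in m; the calibration is good to about 2 mm. A picture is of the moment at which its call begins. There is no depth.
- bot.job_done(): hands the job in; it is judged then, once.
The state is a dict: "t": time; "joints": joint angles; "qd": joint speeds; "effort": joint torques, N m; "eef_pos": TCP position; "tool_rot": TCP orientation; "wrist_force": force on the tool from outside, world axes, zero at the start; "torque": the same for the moment, N m; "finger_gap": finger opening in m; "grasp_force": force on a finger pad.
Only numpy, scipy, OpenCV 4.12 (cv2) and the standard library are available. Lean on these libraries where they do the work, as an engineer would, in place of code of your own. Each camera call takes 0.05 s, during which the arm holds its last target. There are 200 camera calls.

## Task

The 9 V block battery is dead. Lay it on the open front plate of the battery collection lane and push it along the plate, through the sprung flap and into the walled bay, far enough that the flap swings fully shut behind it. Leave the round AA battery where it lies.

Things in the scene. Friction and masses are not known exactly. Their poses are not given: they have to be found in the camera images.
- battery_9v: 9 V block battery lying flat, 26 mm wide (its x), 52 mm long (its y; terminals at the +y end, block from -22 to +26 mm), 17 mm high, about 50 g. Origin in the middle of the underside, z up.
- battery_1: Round AA battery, 15 mm diameter, 50 mm long (its y), lying on the bench; still good, it is to stay where it is. Origin under its middle.
- collection_lane: Low lane fixed on the bench, open above; push towards its -y. Origin on bench level under the gateway's middle, z up. Flat metal plate on a board, its top 15 mm above the bench, 100 mm wide: front plate y 0 to +95 mm, flared guide wings there (64 mm clear, 108 at y = 60; tops at z 32). Gateway y = 0: 60 mm clear, post tops z 52. Bay y 0 to -140 mm: 60 mm clear, wall tops z 44; fingers can follow.
- flap (a joint): Angle (rad) of the steel flap across the gateway: 0 shut, grows as it swings into the bay, 1.6 fully open. Upright hinge at lane x = +29, y = 0 mm; leaf 56 mm long, 17 to 47 mm above the bench. A light spring (1 N at mid-leaf, 2 to 3 N when open) shuts it when nothing is in its way: the battery's near end must be over 56 mm past the gateway.
Not all that is in view belongs to the job. Leave any blue or orange look-alike of the battery_9v alone.

How it is judged:
By the outcome, as a careful person would: the job done as asked, in the order asked, and still so for the second after the job is handed in, with the robot touching nothing.
It also fails if it takes over 54 s, if anything falls off the work surface, if the arm or the gripper's body presses on something with over 40 N, if the wrist force passes 120 N, or if a joint passes its speed limit or range.

## Working session

There is one attempt and no reset: what is moved stays moved. The work goes in short steps, Python scripts to look and compute and a tool call to move; the robot and the scene stay as the last step left them, time stands still between calls to the robot, and variables do not carry over. Pictures are saved under pics/ and viewed, at most 10 in all, crops included, and the job is handed in when it is done.

Besides the shell and the picture viewer there is one more tool, called after "Emit:" as name(argument=value, ...) on one line, values as JSON. servo_tool: Moves the arm, as the interface text tells. Shifts and turns lie within -1 to 1; 1 stands for 25 cm of shift or 6 degrees of turn. Its arguments: {"type":"object","properties":{"targets":{"type":"array"},"force":{"type":"number"}},"required":["targets"]}

```bash
mkdir -p pics
cat > h.py <<'E'
import numpy as np, cv2, pickle
from station import bot
def grab(n,f):
    d=bot.get_image(n); cv2.imwrite(f'pics/{f}.png',cv2.cvtColor(d['img'],cv2.COLOR_RGB2BGR)); pickle.dump(d,open(f'pics/{f}.pkl','wb')); return d
def cam(d):
    f=d['img'].shape[0]/2/np.tan(np.radians(d['fovy'])/2)
    K=np.array([[f,0,d['cx']],[0,f,d['cy']],[0,0,1.]]); R=cv2.Rodrigues(np.array(d['rvec'],float))[0]
    return K,R,np.array(d['tvec'],float).reshape(3)
def unproj(d,px,z):
    K,R,t=cam(d); o=-R.T@t; out=[]
    for u,v in px:
        r=R.T@np.linalg.inv(K)@[u,v,1]; out.append(o+r*(z-o[2])/r[2])
    return np.array(out)
def proj(d,P):
    K,R,t=cam(d); q=(np.array(P)@R.T+t)@K.T; return q[:,:2]/q[:,2:]
def load(f): return pickle.load(open(f'pics/{f}.pkl','rb'))
E
python3 - <<'E'
from h import *
a=grab('top','top0');b=grab('side','side0');
im=np.hstack([cv2.imread('pics/top0.png'),cv2.imread('pics/side0.png')])
for d in(a,b):
    K,R,t=cam(d);print(K[0,0],-R.T@t,R[2])
o=bot.get_obs();print(o['t'],o['eef_pos'],o['tool_rot'])
cv2.imwrite('pics/top0b.png',cv2.resize(cv2.imread('pics/top0.png'),(800,600),interpolation=cv2.INTER_CUBIC))
E
```

```text
379.1167877082736 [0.43881232 0.14672606 1.08765658] [ 0.11624409  0.02107226 -0.99299712]
400.0121612783967 [0.36230679 0.98077245 0.66305864] [ 0.20011848 -0.7839936  -0.58762797]
0.1 [ 0.21051239 -0.58789548  0.22158921] [-1.71002105e-01  9.85270185e-01  9.46870375e-04 -2.16548820e-04]
```

View pics/top0b.png

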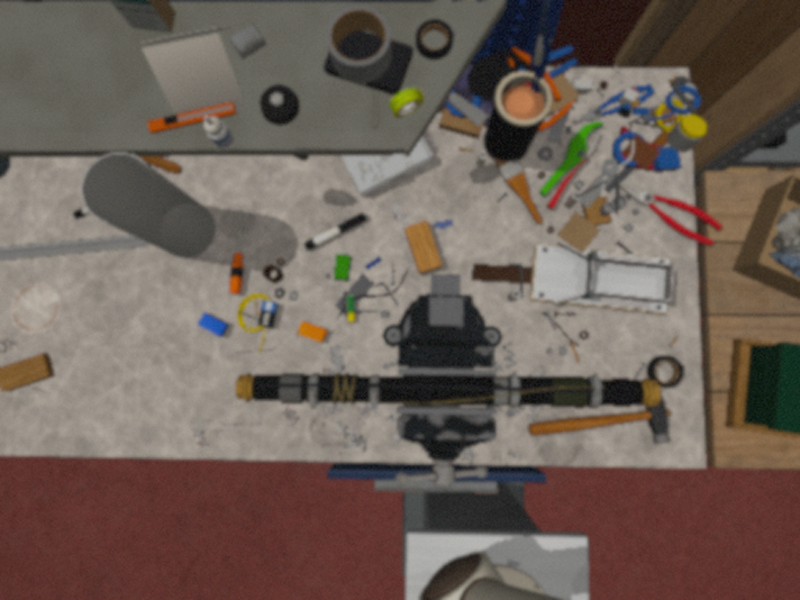

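View pics/side0.png

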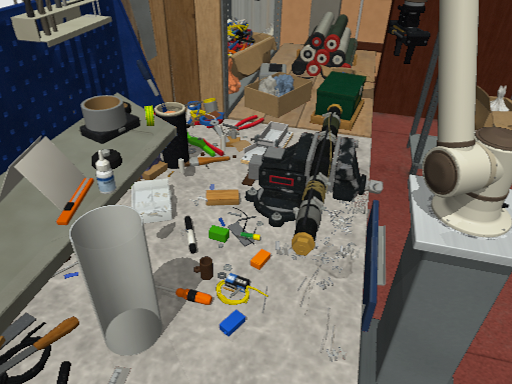

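Run:
```python
from h import *
a=cv2.imread('pics/top0.png');b=cv2.imread('pics/side0.png')
z=lambda i,x,y,w,h,W,H:cv2.resize(i[y:y+h,x:x+w],(W,H),interpolation=cv2.INTER_CUBIC)
im=np.vstack([np.hstack([z(a,120,145,100,75,400,300),z(a,335,145,100,75,400,300)]),np.hstack([z(b,170,220,112,84,400,300),z(b,220,110,80,60,400,300)])])
cv2.imwrite('pics/crop0.png',im)
d=load('top0')
px=np.array([[343,267],[212,324],[313,331],[268,313],[541,248],[535,298],[590,252],[585,298],[672,262],[668,308],[445,380],[245,387],[650,393],[424,247],[350,310]])*.64
for z_ in(0.0,0.017,.05):print(z_,unproj(d,px,z_)[:,:2].round(3).tolist())
```

```text
0.0 [[0.624, 0.283], [0.515, 0.524], [0.504, 0.336], [0.536, 0.42], [0.664, -0.085], [0.57, -0.072], [0.658, -0.175], [0.571, -0.164], [0.64, -0.325], [0.555, -0.315], [0.418, 0.092], [0.4, 0.457], [0.401, -0.277], [0.664, 0.133], [0.544, 0.268]]
0.017 [[0.621, 0.281], [0.513, 0.518], [0.503, 0.333], [0.535, 0.416], [0.661, -0.081], [0.568, -0.069], [0.654, -0.17], [0.569, -0.159], [0.637, -0.318], [0.553, -0.307], [0.419, 0.093], [0.401, 0.452], [0.401, -0.27], [0.66, 0.133], [0.542, 0.266]]
0.05 [[0.616, 0.277], [0.511, 0.506], [0.501, 0.327], [0.532, 0.408], [0.654, -0.074], [0.564, -0.062], [0.647, -0.16], [0.565, -0.15], [0.631, -0.303], [0.55, -0.293], [0.419, 0.095], [0.402, 0.443], [0.402, -0.257], [0.653, 0.134], [0.539, 0.263]]
```

View pics/crop0.png

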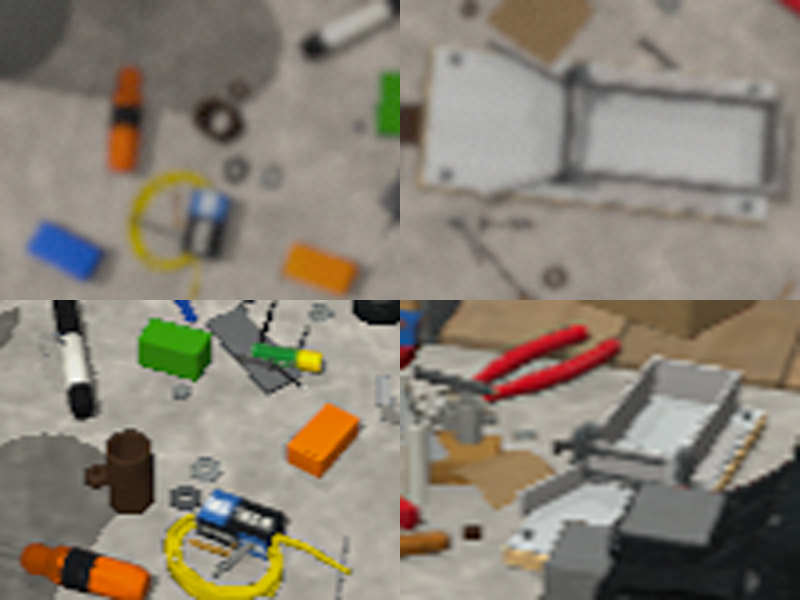

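Lane at right: the front plate is at about (560,275) of the 800x600 picture and opens toward +y. The blue/black block at (268,313) and the green block at (343,267) both need a closer look, so I'm moving the wrist camera there.

Emit:
servo_tool(targets=[[-1,0,0,-0.13,0],[-1,0,0,-0.13,0],[-1,0,0,-0.13,0],[-1,0,0,-0.13,0],[-1,-0.115,0.076,0,0],[-1,-0.115,0.076,0,0],[-1,-0.115,0.076,0,0],[-1,-0.115,0.076,0,0],[-1,-0.115,0.076,0,0],[-1,-0.115,0.076,0,0],[-1,-0.115,0.076,0,0],[-1,-0.115,0.076,0,0],[-1,-0.115,0.076,0,0],[-1,-0.115,0.076,0,0],[-1,-0.115,0.076,0,0],[-1,-0.115,0.076,0,0],[-1,-0.115,0.076,0,0],[-1,-0.115,0.076,0,0]])

```text
t: 1.6
eef_pos: [0.5005, -0.2006, 0.3523]
tool_rot: [-0.171, 0.985, 0.0, -0.0]
wrist_force: [0.4, -0.5, 0.4]
finger_gap: 0.087
grasp_force: 0.0
```

Run:
```python
from h import *
d=grab('wrist','w1');K,R,t=cam(d);print(K[0,0],-R.T@t,R)
print(proj(d,[[.617,-.078,.015],[.5975,-.32,.015],[.607,-.17,.015]]))
```

```text
266.52490561691536 [ 0.43759349 -0.22193937  0.51365907] [[-3.37763086e-01  9.41231068e-01  4.18311890e-04]
 [ 9.13483515e-01  3.27698627e-01  2.41166907e-01]
 [ 2.26856705e-01  8.18393999e-02 -9.70483564e-01]]
[[294.93348424 235.15406682]
 [181.58887496 186.75253805]
 [253.50812209 216.11207677]]
```

Emit:
servo_tool(targets=[[-1,-0.051,0.142,0,0],[-1,-0.051,0.142,0,0],[-1,-0.051,0.142,0,0],[-1,-0.051,0.142,0,0],[-1,-0.051,0.142,0,0],[-1,-0.051,0.142,0,0],[-1,-0.051,0.142,0,0],[-1,-0.051,0.142,0,0],[-1,-0.051,0.142,0,0],[-1,-0.051,0.142,0,0],[-1,-0.051,0.142,0,0],[-1,-0.051,0.142,0,0],[-1,-0.051,0.142,0,0],[-1,-0.051,0.142,0,0]])

```text
t: 2.82
eef_pos: [0.4999, 0.3275, 0.3521]
tool_rot: [-0.171, 0.985, -0.0, -0.0]
wrist_force: [0.9, 0.9, -0.0]
finger_gap: 0.0872
grasp_force: 0.0
```

Run:
```python
from h import *
d=grab('wrist','w2');K,R,t=cam(d);print(K[0,0],-R.T@t,R)
print(proj(d,[[.624,.283,0.01],[.535,.417,.01],[.54,.267,.01]]))
cv2.imwrite('pics/w12.png',cv2.resize(np.vstack([cv2.imread('pics/w1.png'),cv2.imread('pics/w2.png')]),None,fx=.78,fy=.78,interpolation=cv2.INTER_AREA))
```

```text
266.52490561691536 [0.43706817 0.30628315 0.51359152] [[-3.37881526e-01  9.41188610e-01 -2.73658175e-04]
 [ 9.13461964e-01  3.27997839e-01  2.40841562e-01]
 [ 2.26767094e-01  8.11259381e-02 -9.70564406e-01]]
[[215.05892    211.10816909]
 [294.35470189 192.34203565]
 [220.32625362 169.01774243]]
```

View pics/w12.png

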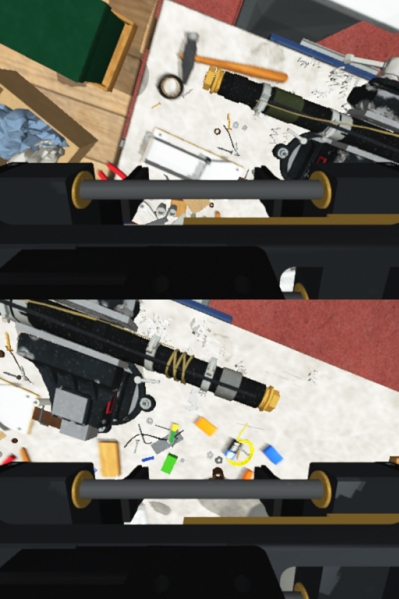

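Run:
```python
from h import *
b=cv2.imread('pics/w2.png')
cv2.imwrite('pics/cw2.png',cv2.resize(b[145:225,195:335],(784,448),interpolation=cv2.INTER_CUBIC))
```

```text
(no output)
```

View pics/cw2.png

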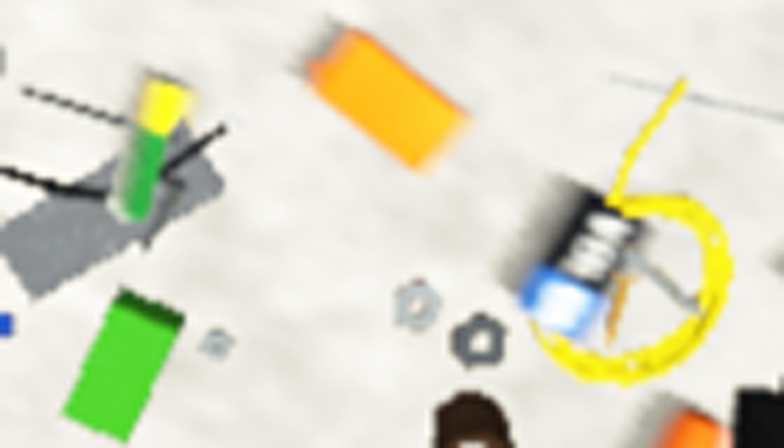

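```bash
cat > seg.py <<'E'
from h import *
def seg(f,c,r,z=.017,k=110):
    d=load(f); im=d['img'].astype(int); m=(im[...,0]<k).astype(np.uint8)  # dark or blue: low red
    w=np.zeros_like(m); x,y=map(int,c); w[y-r:y+r,x-r:x+r]=m[y-r:y+r,x-r:x+r]
    n,l,s,cc=cv2.connectedComponentsWithStats(w)
    i=1+np.argmax(s[1:,4]); ys,xs=np.where(l==i)
    P=unproj(d,np.c_[xs,ys],z)[:,:2].astype(np.float32)*1000
    return s[i],cv2.minAreaRect(P)
E
python3 - <<'E'
from seg import *
for k in(80,100,120):
    print(k,seg('top0',(171.5,200),14,k=k),seg('w2',(298,190),17,k=k))
d=load('w2');print(proj(d,[[.5,.3275,0.017]]))
im=cv2.imread('pics/w2.png')[170:212,282:322];a=cv2.imread('pics/top0.png')[185:215,155:190]
cv2.imwrite('pics/bb.png',np.hstack([cv2.resize(im,(400,420),interpolation=0),cv2.resize(a,(400,420),interpolation=0)]))
E
```

```text
80 (array([171, 195,   7,  15,  50], dtype=int32), ((530.299560546875, 408.10064697265625), (10.589624404907227, 40.6859016418457), 79.74392700195312)) (array([291, 179,  14,  16,  57], dtype=int32), ((521.7174682617188, 413.5002746582031), (11.09664249420166, 33.835323333740234), 66.6408462524414))
100 (array([170, 194,   9,  16,  82], dtype=int32), ((531.0590209960938, 407.4860534667969), (17.146221160888672, 44.57744216918945), 79.76045227050781)) (array([289, 179,  17,  21,  82], dtype=int32), ((527.6162719726562, 414.65740966796875), (14.337961196899414, 44.220664978027344), 72.6363754272461))
120 (array([164, 193,  17,  18, 190], dtype=int32), ((532.2896118164062, 413.8414611816406), (40.13621520996094, 49.2080078125), 73.86711883544922)) (array([288, 179,  18,  21, 121], dtype=int32), ((528.2568969726562, 421.2170715332031), (25.41985511779785, 45.04142379760742), 82.0713119506836))
[[257.21061269 160.52207412]]
```

View pics/bb.png

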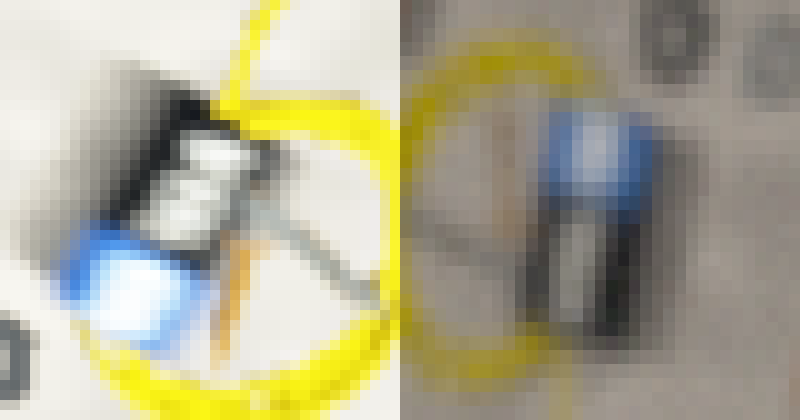

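Run:
```python
from h import *
L=np.array([[65,290],[185,345],[280,150],[185,95]])/10+[282,170]
T=np.array([[548,103],[643,112],[622,343],[522,333]])/[400/35,14]+[155,185]
for f,p in(('w2',L),('top0',T)):
    P=unproj(load(f),p,.017)[:,:2]*1000; print(P.round(),P.mean(0).round(1))
    for i in range(4):e=P[(i+1)%4]-P[i];print(np.hypot(*e).round(1),np.degrees(np.arctan2(e[1],e[0])).round(1))
```

```text
[[550. 410.]
 [552. 436.]
 [510. 438.]
 [506. 417.]] [529.6 425.2]
26.1 84.6
42.3 176.6
21.4 -100.3
44.2 -9.7
[[559. 327.]
 [557. 303.]
 [510. 307.]
 [512. 332.]] [534.4 317.3]
23.9 -93.7
47.3 175.3
25.0 86.1
47.2 -6.1
```

Run:
```python
from h import *
T=(np.array([[548,103],[643,112],[622,343],[522,333]])-[400,0])/[400/35,14]+[155,185]
P=unproj(load('top0'),T,.017)[:,:2]*1000; print(P.round(),P.mean(0).round(1))
```

```text
[[558. 427.]
 [556. 403.]
 [509. 407.]
 [510. 432.]] [533.2 417.2]
```

Emit:
servo_tool(targets=[[-1,0,0,0,1],[-1,0,0,0,1],[-1,0,0,0,1],[-1,0,0,0,1],[-1,0,0,0,0.28]])

```text
t: 3.28
eef_pos: [0.5003, 0.3258, 0.3518]
tool_rot: [0.054, 0.999, -0.0, -0.001]
wrist_force: [-0.1, 0.2, 1.1]
finger_gap: 0.087
grasp_force: 0.0
```

Emit:
servo_tool(targets=[[-1,-0.0144,0.0646,0.133,0],[-1,-0.0144,0.0646,0.133,0],[-1,-0.0144,0.0646,0.133,0],[-1,-0.0144,0.0646,0.133,0],[-1,-0.0144,0.0646,0.133,0],[-1,-0.0144,0.0646,0.133,0],[-1,0,0,0,0],[-1,0,0,0,0]])

```text
t: 3.95
eef_pos: [0.5312, 0.4191, 0.1499]
tool_rot: [0.052, 0.999, -0.003, -0.002]
wrist_force: [-0.5, 0.3, 0.5]
finger_gap: 0.0873
grasp_force: 0.0
```

Run:
```python
from h import *
d=grab('wrist','w3')
o=bot.get_obs();print(o['eef_pos'],o['wrist_force'])
p=proj(d,[[.532,.42,.017]])[0];print(p)
x,y=p.astype(int); x0,y0=x-70,max(y-55,0)
print(x0,y0)
cv2.imwrite('pics/cw3.png',cv2.resize(cv2.imread('pics/w3.png')[y0:y0+100,x0:x0+140],None,fx=5,fy=5,interpolation=cv2.INTER_CUBIC))
```

```text
[0.53229137 0.41964031 0.1529005 ] [0.33686895 0.56746613 1.25327408]
[258.75008023 185.5841349 ]
188 130
```

View pics/cw3.png

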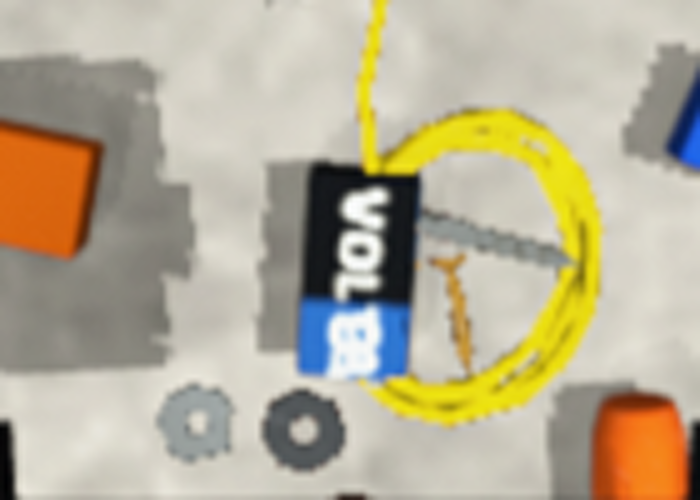

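Run:
```python
from h import *
d=load('w3')
L=np.array([[312,163],[422,175],[409,377],[298,373]])/5+[188,130]
P=unproj(d,L,.017)[:,:2]*1000; print(P.round(),P.mean(0).round(1))
for i in range(4):e=P[(i+1)%4]-P[i];print(np.hypot(*e).round(1),np.degrees(np.arctan2(e[1],e[0])).round(1))
```

```text
[[505. 413.]
 [510. 437.]
 [557. 430.]
 [553. 405.]] [531.2 421.5]
24.6 77.9
47.0 -8.8
25.6 -98.0
48.8 169.9
```

Emit:
servo_tool(targets=[[-0.3,0,0.008,0,0.55],[-0.3,0,0,0.1,0],[-0.3,0,0,0.13,0],[-0.3,0,0,0.13,0],[-0.3,0,0,0.12,0],[-0.3,0,0,0.06,0],[-0.3,0,0,0.05,0],[-0.3,0,0,0,0],[-0.3,0,0,0,0]], force=15)

```text
t: 4.75
eef_pos: [0.5333, 0.4225, 0.0076]
tool_rot: [0.081, 0.997, 0.001, 0.001]
wrist_force: [-0.6, 0.1, 1.1]
finger_gap: 0.057
grasp_force: 0.0
```

Emit:
servo_tool(targets=[[-0.3,0,0,0.012,0],[1,0,0,0,0],[1,0,0,0,0],[1,0,0,0,0],[1,0,0,0,0],[1,0,0,0,0],[1,0,0,0,0],[1,0,0,0,0],[1,0,0,0,0]])

```text
t: 5.5
eef_pos: [0.5323, 0.4219, 0.0027]
tool_rot: [0.081, 0.997, -0.0, 0.0]
wrist_force: [-1.0, 0.1, 1.7]
finger_gap: 0.0257
grasp_force: 15.0
```

Emit:
servo_tool(targets=[[1,0,0,-0.05,0],[1,0,0,-0.12,0],[1,0,0,-0.16,0],[1,0,0,-0.16,0],[1,0,0,-0.16,0],[1,0,0,-0.16,0],[1,0,0,-0.16,0]])

```text
t: 6.08
eef_pos: [0.5319, 0.4215, 0.2482]
tool_rot: [0.081, 0.997, 0.0, 0.0]
wrist_force: [0.2, 0.2, -1.1]
finger_gap: 0.0256
grasp_force: 15.0
```

Run:
```python
from h import *
o=bot.get_obs();print(o['joints'],o['eef_pos'],o['tool_rot'],o['grasp_force'],o['finger_gap'])
```

```text
[ 9.07763073e-01  4.63287773e-01  1.96226006e-01  4.03945864e-06
 -1.30271279e+00 -2.64051057e+00] [0.53194055 0.42149826 0.24817919] [8.08865770e-02 9.96723182e-01 4.25687331e-04 2.82482345e-04] 15.000097006559372 0.025554113470647576
```

Emit:
servo_tool(targets=[[1,0,0,0,-1],[1,0,0,0,-1],[1,0,0,0,-1],[1,0,0,0,-1],[1,0,0,0,-1],[1,0,0,0,-1],[1,0,0,0,-1],[1,0,0,0,-1],[1,0,0,0,-1],[1,0,0,0,-1],[1,0,0,0,-1],[1,0,0,0,-1],[1,0,0,0,-1],[1,0,0,0,-1],[1,0,0,0,-1],[1,0,0,0,-0.77],[1,0,0,0,0]])

```text
t: 7.5
eef_pos: [0.5322, 0.4218, 0.2458]
tool_rot: [-0.678, 0.735, 0.0, 0.0]
wrist_force: [-0.3, -0.2, -0.1]
finger_gap: 0.0261
grasp_force: 15.0
```

Emit:
servo_tool(targets=[[1,0.143,-0.037,0,0],[1,0.143,-0.037,0,0],[1,0.143,-0.037,0,0],[1,0.143,-0.037,0,0],[1,0.143,-0.037,0,0],[1,0.143,-0.037,0,0],[1,0.143,-0.037,0,0],[1,0.143,-0.037,0,0],[1,0.143,-0.037,0,0],[1,0.143,-0.037,0,0],[1,0.143,-0.037,0,0],[1,0.143,-0.037,0,0],[1,0.143,-0.037,0,0],[1,0,0,0,0],[1,0,0,0,0]])

```text
t: 8.75
eef_pos: [0.6143, -0.0531, 0.2452]
tool_rot: [-0.676, 0.737, 0.0, 0.0]
wrist_force: [0.1, 1.0, -0.9]
finger_gap: 0.0256
grasp_force: 15.0
```

Run:
```python
from h import *
d=grab('wrist','w4')
o=bot.get_obs();print(o['eef_pos'],o['joints'],cam(d)[1][2])
for P in([.617,-.078,.015],[.609,-.173,.015],[.5975,-.31,.015]):print(proj(d,[P]))
cv2.imwrite('pics/cw4.png',cv2.resize(cv2.imread('pics/w4.png')[0:240,130:400],(675,600),interpolation=cv2.INTER_CUBIC))
```

```text
[ 0.61419682 -0.05180672  0.24524273] [ 1.77962657e-01  3.55933051e-01  2.17613376e-02 -2.88190499e-04
 -1.23654128e+00 -2.62440697e-01] [ 0.02015107  0.24137923 -0.97022163]
[[253.55313129 152.05648837]]
[[253.1189929   82.43259385]]
[[252.35768379 -34.95354753]]
```

View pics/cw4.png

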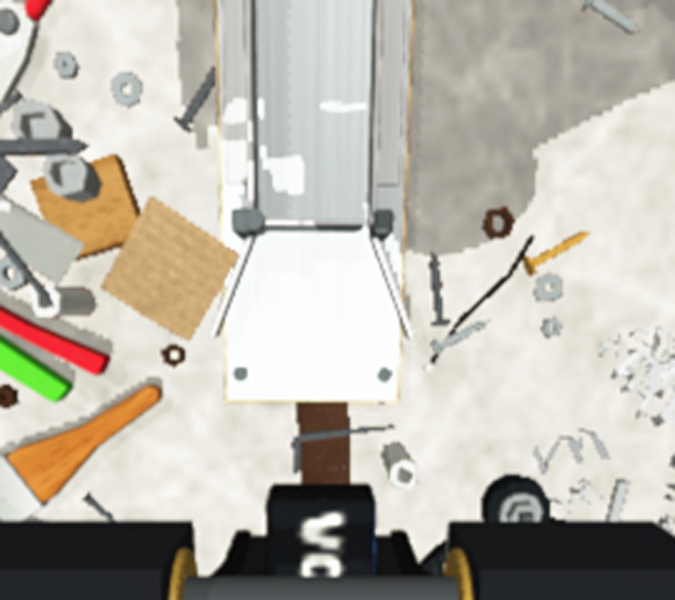

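Run:
```python
from h import *
d=load('w4')
f=lambda l,z:unproj(d,np.array(l)/2.5+[130,0],z)[:,:2]*1000
F=f([[227,401],[400,401]],.015);G=f([[248,222],[383,222]],.052);W=f([[253,0],[376,0]],.044);B=f([[409,100],[404,250]],.015)
for q in(F,G,W,B):
  e=q[0]-q[1];print(q.round(1).tolist(),q.mean(0).round(1),np.hypot(*e).round(1),np.degrees(np.arctan2(*e[::-1])).round(1))
```

```text
[[666.2, -70.0], [564.6, -61.2]] [615.4 -65.6] 102.0 -5.0
[[639.4, -162.9], [572.0, -157.1]] [ 605.7 -160. ] 67.6 -4.9
[[626.6, -262.7], [568.2, -257.6]] [ 597.4 -260.1] 58.6 -4.9
[[550.7, -220.9], [557.5, -145.5]] [ 554.1 -183.2] 75.7 -95.2
```

Emit:
servo_tool(targets=[[1,0.113,-0.004,0,0],[1,0.113,-0.003,0,0],[1,0,0,0.15,0],[1,0,0,0.15,0],[1,0,0,0.15,0],[1,0,0,0.15,0],[1,0,0,0.15,0],[1,0,0,0.06,0],[1,0,0,0.05,0],[1,0,0,0.02,0],[1,0,0,0.02,0],[1,0,0,0,0]])

```text
t: 9.8
eef_pos: [0.6117, -0.1066, 0.0199]
tool_rot: [-0.678, 0.735, 0.0, -0.0]
wrist_force: [-0.9, 0.3, -0.3]
finger_gap: 0.0257
grasp_force: 15.0
```

Emit:
servo_tool(targets=[[1,0,0,0.006,0],[1,0,0,0.004,0],[1,0,0,0,0],[-0.03,0,0,0,0],[-0.03,0,0,0,0],[-0.03,0,0,0,0],[-0.03,0,0,0,0],[-0.03,0,0,-0.04,0],[-0.03,0,0,-0.1,0],[-0.03,0,0,-0.1,0],[-0.03,-0.16,0,0,0],[-0.03,-0.16,0,0,0],[0.75,0,0,0,0],[0.75,0,0,0,0],[0.75,0,0,0,0]])

```text
t: 11.05
eef_pos: [0.618, -0.0276, 0.0781]
tool_rot: [-0.678, 0.735, -0.0, 0.0]
wrist_force: [-0.8, -0.0, -0.2]
finger_gap: 0.0319
grasp_force: 0.0
```

Run:
```python
from h import *
d=grab('wrist','w5')
o=bot.get_obs();print(o['eef_pos'],o['tool_rot'],o['finger_gap'])
cv2.imwrite('pics/cw5.png',cv2.resize(cv2.imread('pics/w5.png')[0:240,115:400],(712,600),interpolation=cv2.INTER_CUBIC))
```

```text
[ 0.61792144 -0.02821535  0.07784907] [-6.77661687e-01  7.35373806e-01 -4.15617552e-05 -3.91512432e-05] 0.027970318058008332
```

View pics/cw5.png

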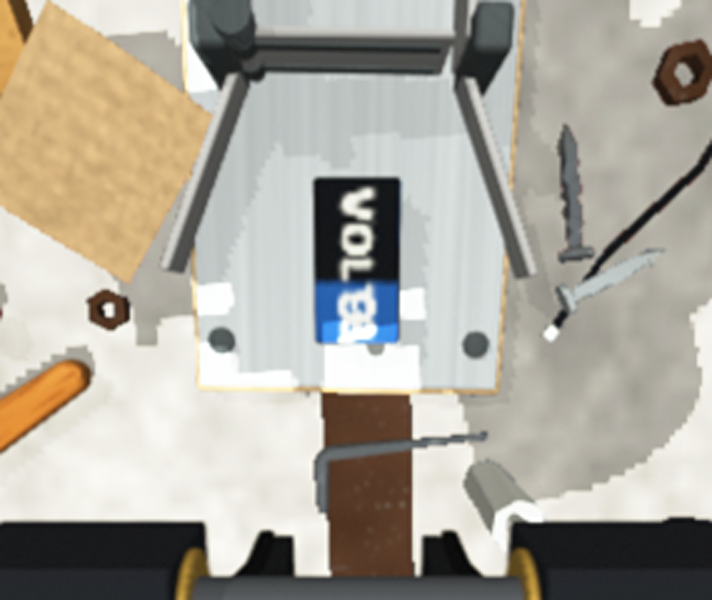

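Run:
```python
from h import *
d=load('w5')
f=lambda l,z:unproj(d,np.array(l)/2.5+[115,0],z)[:,:2]*1000
F=f([[197,387],[498,389]],.015);B=f([[314,178],[401,178],[399,343],[315,343]],.032)
S=f([[244,70],[466,72]],.032)
print(F,F.mean(0),B,B.mean(0),S,S.mean(0))
e=F[0]-F[1];ex=e/np.hypot(*e);ey=np.array([-ex[1],ex[0]]);o=F.mean(0)-95*ey
print('yaw',np.degrees(np.arctan2(ex[1],ex[0])),'gate',o)
for q in(B,S):print([((p-o)@ex).round(1).item() for p in q],[((p-o)@ey).round(1).item() for p in q])
print(np.degrees(np.arctan2(*(B[0]-B[3])[::-1])))
```

```text
[[667.25970316 -71.20653142]
 [566.43497606 -62.43906701]] [616.84733961 -66.82279922] [[ 621.07445478 -129.84512566]
 [ 596.03080589 -127.8385818 ]
 [ 599.63791382  -81.18146315]
 [ 625.24118837  -83.23595746]] [ 610.49609072 -105.52528202] [[ 637.84786915 -159.18685482]
 [ 576.20732758 -153.75189315]] [ 607.02759836 -156.46937398]
yaw -4.9697953449562 gate [ 608.61743584 -161.46564725]
[9.7, -15.5, -15.9, 9.8] [32.6, 32.4, 79.2, 79.4]
[28.9, -33.0] [4.8, 4.9]
-95.10850776645461
```

Emit:
servo_tool(targets=[[0.75,0,0,0.06,0],[0.75,0,0,0.06,0],[0.75,0,0,0.06,0],[0.75,0,0,0.055,0],[0.75,0,0,0,0],[0.75,0.04,0,0,0],[0.75,0.04,0,0,0],[0.75,0.03,0,0,0],[0.75,0.025,0,0,0],[0.75,0.02,0,0,0],[0.75,0.02,0,0,0],[0.75,0.02,0,0,0],[0.75,0.02,0,0,0],[0.75,0.02,0,0,0],[0.75,0.02,0,0,0],[0.75,0.02,0,0,0],[0.75,0.02,0,0,0]])

```text
t: 12.52
eef_pos: [0.612, -0.1017, 0.0188]
tool_rot: [-0.678, 0.735, 0.0, -0.0]
wrist_force: [0.5, 1.4, 0.2]
finger_gap: 0.0112
grasp_force: 0.2
```

Emit:
servo_tool(targets=[[0.75,0.02,0,0,0],[0.75,0.02,0,0,0],[0.75,0.02,0,0,0],[0.75,0.02,0,0,0],[0.75,0.02,0,0,0],[0.75,0.02,0,0,0],[0.75,0.02,0,0,0],[0.75,0.02,0,0,0],[0.75,0.02,0,0,0],[0.75,0.02,0,0,0],[0.75,0.02,0,0,0],[0.75,0.02,0,0,0]])

```text
t: 13.52
eef_pos: [0.607, -0.1618, 0.0187]
tool_rot: [-0.678, 0.735, 0.0, -0.0]
wrist_force: [-0.4, 1.6, 0.4]
finger_gap: 0.0115
grasp_force: 0.8
```

Run:
```python
from h import *
d=grab('wrist','w6');o=bot.get_obs();print(o['eef_pos'],o['wrist_force'])
im=d['img'].astype(int)
# blue pixels of battery top (z .032) -> lane frame
m=(im[...,2]>im[...,0]+60)&(im[...,2]>im[...,1]+30); ys,xs=np.where(m)
P=unproj(d,np.c_[xs,ys],.032)[:,:2]*1000-[607.6,-160.5]
X=P@[.9962,-.0868];Y=P@[.0868,.9962];k=(abs(X)<35)&(Y>-140)&(Y<60)
print(k.sum(),np.c_[X[k],Y[k]].min(0),np.c_[X[k],Y[k]].max(0),cv2.minAreaRect(np.c_[X[k],Y[k]].astype(np.float32)))
```

```text
[ 0.60689684 -0.16254775  0.01873332] [ 0.18039756 -0.09485298 -0.71524462]
868 [-18.82349635 -36.98795651] [  8.83328579 -13.13585225] ((-4.953370094299316, -25.183956146240234), (17.894512176513672, 25.083951950073242), 70.5308837890625)
```

Emit:
servo_tool(targets=[[0.75,0.02,0,0,0],[0.75,0.02,0,0,0],[0.75,0.02,0,0,0],[0.75,0.02,0,0,0],[0.75,0.02,0,0,0],[0.75,0.02,0,0,0],[0.75,0.02,0,0,0],[0.75,0.02,0,0,0],[0.75,0.02,0,0,0],[0.75,0.02,0,0,0],[0.75,0.02,0,0,0],[0.75,0.02,0,0,0],[0.75,0,0,0,0]])

```text
t: 14.65
eef_pos: [0.602, -0.2221, 0.0188]
tool_rot: [-0.677, 0.736, -0.0, -0.0]
wrist_force: [-0.9, 0.7, 0.5]
finger_gap: 0.011
grasp_force: 0.8
```

Run:
```python
from h import *
d=grab('wrist','w7');o=bot.get_obs();print(o['eef_pos'],o['wrist_force'])
im=d['img'].astype(int)
m=(im[...,2]>im[...,0]+60)&(im[...,2]>im[...,1]+30); ys,xs=np.where(m)
P=unproj(d,np.c_[xs,ys],.032)[:,:2]*1000-[607.6,-160.5]
X=P@[.9962,-.0868];Y=P@[.0868,.9962];k=(abs(X)<35)&(Y>-140)&(Y<60)
print(k.sum(),np.c_[X[k],Y[k]].min(0),np.c_[X[k],Y[k]].max(0),cv2.minAreaRect(np.c_[X[k],Y[k]].astype(np.float32)))
```

```text
[ 0.60191677 -0.2218197   0.01877319] [-2.36592066 -1.71837374  0.44548643]
824 [-20.03780301 -91.74594564] [  4.99370886 -72.27032916] ((-7.811609268188477, -81.8419189453125), (24.88968276977539, 17.829326629638672), 5.632063865661621)
```

Emit:
servo_tool(targets=[[0.75,-0.012,0,0,0],[0.75,0,0,-0.04,0],[0.75,0,0,-0.08,0],[0.75,0,0,-0.12,0],[0.75,0,0,-0.15,0],[0.75,0,0,-0.15,0],[0.75,-0.12,0,-0.1,0],[0.75,-0.15,0,0,0],[0.75,-0.15,0,0,0],[0.75,0,0,0,0],[0.75,0,0,0,0],[0.75,0,0,0,0],[0.75,0,0,0,0]])

```text
t: 15.78
eef_pos: [0.6113, -0.1138, 0.1792]
tool_rot: [-0.678, 0.735, -0.0, 0.0]
wrist_force: [0.3, 0.7, -0.7]
finger_gap: 0.0108
grasp_force: 0.0
```

Run:
```python
from h import *
d=grab('wrist','w8');o=bot.get_obs();print(o['eef_pos'],o['t']);grab('top','top1')
a=cv2.resize(cv2.imread('pics/w8.png')[0:240,130:400],(540,480),interpolation=cv2.INTER_CUBIC)
b=cv2.resize(cv2.imread('pics/top1.png')[160:220,185:250],(260,240)) 
cv2.imwrite('pics/cw8.png',np.hstack([a,np.vstack([b,b*0])]))
```

```text
[ 0.61110264 -0.11414087  0.17892721] 15.8333
```

View pics/cw8.png

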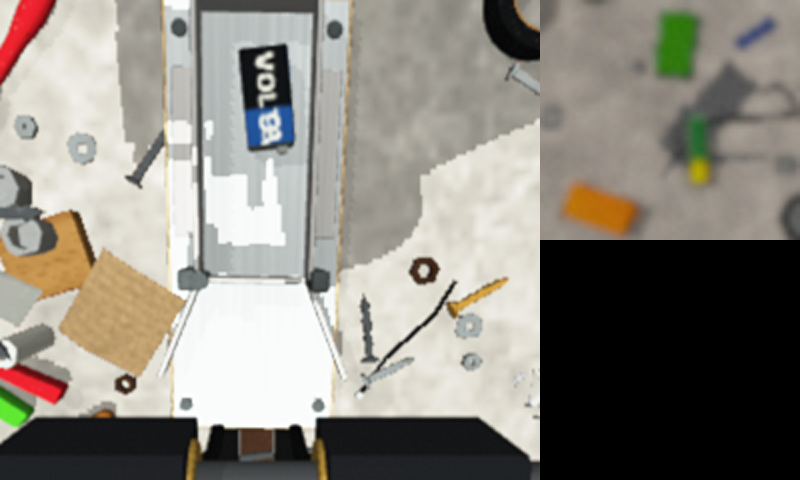

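The last picture shows the battery fully inside the bay, centred near (267,97). The flap is shut across the gateway at row 280, and the AA battery, at (698,150) in the inset, hasn't moved. Handing in.

```bash
python3 -c "
from station import bot
print(bot.job_done())"
```

```text
the job is handed in; nothing more can be done
None
```

The 9 V battery is in the walled bay with the flap shut behind it, the AA battery was left untouched, and the job was handed in at about 16 s; no verdict was returned.

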